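# Build up a polishing wheel set on its arbor

### The job

Build up the polishing set on the upright arbor: over the pin and flat down on the foot goes the steel flange, on it the pale felt wheel, on that the small dark grey rubber wheel, and last the knurled nose cap, bore down, over the end of the pin so that it sits on the rubber wheel. Leave the dish, the wax block, the jar and the drill chuck standing where they are.

Things in the scene. Friction and masses are not known exactly. Their poses are not given: they have to be found in the camera images.
- arbor: Fixed stand: round grey foot 74 mm across and 12 mm thick, and from its middle an upright steel pin 10 mm in diameter whose tapered end (last 5 mm, to 4.4 mm diameter) is 60 mm above the worktop. Origin: centre of the foot's underside, on the worktop; z up along the pin. (A lamp hangs over the back half of the bench, from 0.59 m ahead of the robot's base and from 0.54 m above the worktop: swing the wrist in front of it.)
- flange: Loose bright steel ring lying flat, 48 mm outside diameter, 12 mm thick, with a 16 mm through hole. Origin: centre of its underside; z up along the hole.
- felt_wheel: Loose off-white felt wheel lying flat, rigid, 60 mm outside diameter, 16 mm thick, with a 16 mm through hole. Origin: centre of its underside; z up along the hole.
- rubber_wheel: Loose dark grey rubber wheel lying flat, rigid, 36 mm outside diameter, 12 mm thick, with a 16 mm through hole. Origin: centre of its underside; z up along the hole.
- nose_cap: Loose aluminium knurled cap standing with its bore down, 28 mm diameter (30 mm over the knurl that is for looks only), 24 mm high with a bevelled closed top (last 3 mm); blind bore 16 mm in diameter and 12 mm deep from below. Origin: centre of its underside; z up.
- findings_ring: Bystander: black round dish with small silvery findings in it, 52 mm across, 13 mm high, loose. Origin: centre of its underside.
- wax_block: Bystander: black stepped block with a wax ring and a cone on top, 49 x 34 mm and 82 mm high, loose. Origin: centre of its underside.
- flux_jar: Bystander: cream screw-capped jar, 50 mm across, 51 mm high, loose. Origin: centre of its underside.
- drill_chuck: Bystander: steel drill chuck standing on its back, tapering upwards, 26 mm across, 37 mm high, loose. Origin: centre of its underside.
Not all that is in view belongs to the job. Leave any orange look-alike of the nose_cap alone.

How it is judged:
On the way, in this order (a step that is already met when the one before it is completed fails the run):
1. the steel flange lies flat on the arbor's foot (horizontal distance between flange and arbor below 0.006 m and z of flange in the frame of arbor between 0.009 and 0.015 m and angle between flange's own z axis and vertical below 0.12 rad), for 0.2 s.
2. the felt wheel lies flat on the flange (horizontal distance between felt_wheel and arbor below 0.006 m and z of felt_wheel in the frame of arbor between 0.021 and 0.027 m and angle between felt_wheel's own z axis and vertical below 0.12 rad), for 0.2 s.
3. the rubber wheel lies flat on the felt wheel (horizontal distance between rubber_wheel and arbor below 0.006 m and z of rubber_wheel in the frame of arbor between 0.037 and 0.043 m and angle between rubber_wheel's own z axis and vertical below 0.12 rad), for 0.2 s.
At the end, for the whole second after the job is handed in: On the pin lie, from the foot up, flange, felt wheel, rubber wheel, nose cap, at rest, each within 0.12 rad of level, 6 mm of the axis and 3 mm of its seated height (undersides 12, 24, 40, 52 mm over the worktop); the four bystanders are within 25 mm of their starts (all of step 1 and all of step 2 and all of step 3 and linear speed of each of flange, felt_wheel, rubber_wheel, nose_cap below 0.02 m/s and horizontal distance between nose_cap and arbor below 0.006 m and z of nose_cap in the frame of arbor between 0.049 and 0.055 m and angle between nose_cap's own z axis and vertical below 0.12 rad and distance of each of findings_ring, wax_block, flux_jar, drill_chuck from where it was at the start of the episode below 0.025 m); the robot touches nothing.
It fails at once if the dish is pushed 25 mm or more, or tipped over (distance of findings_ring from where it was at the start of the episode above 0.025 m or angle between findings_ring's own z axis and vertical above 0.5 rad).
It fails at once if the wax block is pushed 25 mm or more, or tipped over (distance of wax_block from where it was at the start of the episode above 0.025 m or angle between wax_block's own z axis and vertical above 0.5 rad).
It fails at once if the jar is pushed 25 mm or more, or tipped over (distance of flux_jar from where it was at the start of the episode above 0.025 m or angle between flux_jar's own z axis and vertical above 0.5 rad).
It fails at once if the drill chuck is pushed 25 mm or more, or tipped over (distance of drill_chuck from where it was at the start of the episode above 0.025 m or angle between drill_chuck's own z axis and vertical above 0.5 rad).
It also fails if it takes over 112 s, if anything falls off the work surface, if the arm or the gripper's body presses on something with over 40 N, if the wrist force passes 120 N, or if a joint passes its speed limit or range.

### The arm

A 6-joint arm with a two-finger parallel gripper is mounted at the origin on a cart in front of the work surface, level with it; the furniture and walls round the work are solid. World frame = base frame: x ahead of the robot, y to its left, z up, the work surface at z = 0. Lengths are in m, angles in rad, forces in N, time in s.
With the tool pointing down it reaches from about 0.375 to 0.9 m from the base axis. Payload 3.1 kg.
Tool frame: the origin (TCP) lies midway between the tips of the shut fingers; the grasp point (between the pads) lies 19 mm behind it (manip.grasp_offset is the distance from the TCP to the grasp point, in m); z points along the fingers, y is the line along which they close (so a half turn about z gives the same grasp; the last joint's range is limited). The gripper opens to 85 mm and grips with 20 to 120 N. Pads are 22 mm wide; open, the fingers measure 114 mm over their backs; the gripper's body (76 mm by 85 mm) begins 54 mm behind the grasp point. The pads swing forward as they close: fully open they stand 13 mm farther back than shut.
Start: joints at [1.028, 0.527, 1.433, -0, 1.181, -0.178], TCP at [0.222, 0.584, 0.231] pointing down, gripper open.
Joint ranges: [-3.08, 3.08], [-0.75, 2.2], [0.22, 2.44], [-1.43, 4.57], [0, 2.65], [-2.85, 2.85]. Speed limits (rad/s): [2.79, 2.79, 3.14, 3.14, 3.14, 3.14].

### API

Orientations are given as a unit quaternion [x, y, z, w].
In Python, from station import sensors, cams, order, manip gives the robot as it stands.
- The arm moves only by the tool move_arm, never from a script. Its argument "targets" is a list of rows, each an object of numbers: "dx", "dy", "dz": the shift along the world's x, y, z normalised to -1 to 1, where 1 is 25 mm; "rx", "ry", "rz": the turn, a rotation vector about the world's x, y, z normalised to -1 to 1, where 1 is 30 degrees. A call has exactly 10 rows; each row shifts and turns the commanded pose from where the row before left it; what a row does not reach is not made up. A row lasts 1/8 s, in which the tool goes at most 62.5 mm and 10.7 degrees, less where a joint would pass 70% of its speed; a pose out of reach is approached as far as the arm can. A call with a number of a shift or a turn outside -1 to 1 is refused whole. A call with a gripper value outside its range is refused whole. "claw" is the opening in per cent of the stroke, from 0 (shut) to 100 (fully open), set as the call begins (left out, the last holds). The fingers move at their own pace and stop on an object; "newtons" is the grip in N (left out, the last holds). Time passes only in rows, so rows that do not move let the fingers close, or fill a call up. It gives the time, the measured TCP pose, the force, the opening and the grip force at its end, in the units of the state.
- sensors.sense(): the state, without advancing time (a new reading comes with each control period).
- cams.snapshot(name): name is "side" or "top"; returns the picture (400x640x3 uint8, red, green, blue); there is no depth.
- cams.camera_model(name): a dict with "fx", "fy", "cx", "cy" (pixels), "extrinsics" (4x4, takes a point from world to camera coordinates). Camera axes: x right, y down, z forward; pixel columns grow to the right and rows downward; lengths in m; the calibration is good to about 2 mm. A picture is of the moment at which its call begins. camera_model takes no time and is no camera call.
- order.sign_off(): hands the job in; it is judged then, once.
The state is a dict: "t": time; "q": joint angles; "qd": joint speeds; "tau": joint torques, N m; "tcp_pos": TCP position; "tool_rot": TCP orientation; "force": force on the tool from outside, world axes, zero at the start; "ft_torque": the same for the moment, N m; "finger_gap": opening from 0.0 (shut) to 1.0 (fully open); "gripper_force": force on a finger pad.
Only numpy, scipy, OpenCV 4.12 (cv2) and the standard library are available. Lean on these libraries where they do the work, as an engineer would, in place of code of your own. Each camera call takes 0.05 s, during which the arm holds its last target. There are 200 camera calls.

## Working session

There is one attempt and no reset: what is moved stays moved. The work goes in short steps, Python scripts to look and compute and a tool call to move; the robot and the scene stay as the last step left them, time stands still between calls to the robot, and variables do not carry over. Pictures are saved under pics/ and viewed, at most 14 in all, crops included, and the job is handed in when it is done.

Besides the shell and the picture viewer there is one more tool, called after "Emit:" as name(argument=value, ...) on one line, values as JSON. move_arm: Moves the arm, as the interface text tells. Scaled input: -1 to 1 covers 25 mm each way for a shift and 30 degrees each way for a turn. Its arguments: {"type":"object","properties":{"targets":{"type":"array"},"claw":{"type":"number"},"newtons":{"type":"number"}},"required":["targets"]}

```bash
mkdir -p pics; ls
python3 - <<'E'
from station import sensors,cams
import cv2
for n in("side","top"):
    cv2.imwrite(f"pics/{n}0.png",cv2.cvtColor(cams.snapshot(n),cv2.COLOR_RGB2BGR)); print(n,cams.camera_model(n))
print(sensors.sense())
E
```

```text
pics
side {'fx': 466.5833721042787, 'fy': 466.5833721042787, 'cx': 314.85563883775274, 'cy': 199.78233545683224, 'extrinsics': array([[ 0.9998843 , -0.01315423, -0.00763901, -0.48353037],
       [-0.01422651, -0.63090435, -0.77573018,  0.10475923],
       [ 0.00538465,  0.7757491 , -0.63101849,  0.83231215],
       [ 0.        ,  0.        ,  0.        ,  1.        ]])}
top {'fx': 494.86102719222606, 'fy': 494.86102719222606, 'cx': 319.4208894913488, 'cy': 202.56001182082372, 'extrinsics': array([[ 0.00495516, -0.99997904, -0.00416843,  0.13476679],
       [-0.99667722, -0.00459981, -0.08132263,  0.47197454],
       [ 0.08130175,  0.00455755, -0.99667911,  0.9777862 ],
       [ 0.        ,  0.        ,  0.        ,  1.        ]])}
{'t': 0.1, 'q': array([ 1.02846870e+00,  5.28378847e-01,  1.43376351e+00, -4.04057962e-06,
        1.18143407e+00, -1.78483478e-01]), 'qd': array([ 0.00059727, -0.00166931, -0.00183285, -0.0006383 , -0.00042904,
        0.00076842]), 'tau': array([-4.34064277e-04, -4.43304455e+01, -1.78585088e+01, -2.80549066e-04,
        3.90321788e-03, -2.93951837e-05]), 'tcp_pos': array([0.22204277, 0.58353529, 0.23043141]), 'tool_rot': array([ 1.80919418e-01,  9.83497423e-01, -9.28818316e-04, -3.48043398e-04]), 'force': array([ 0.52878743,  0.23248508, -0.12226397]), 'ft_torque': array([-0.04673821,  0.00444504, -0.02756001]), 'gripper_force': 0.0, 'finger_gap': 0.9988409846320822}
```

View pics/top0.png

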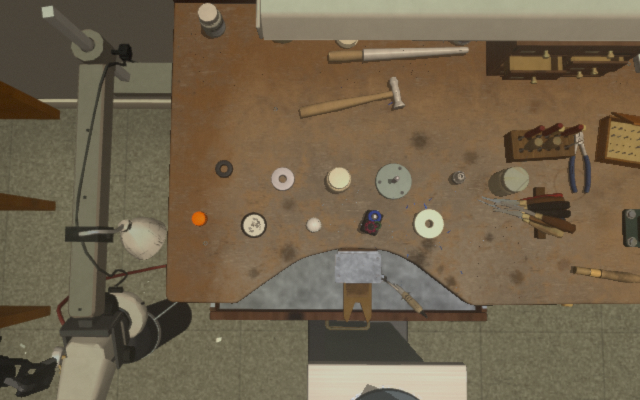

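View pics/side0.png

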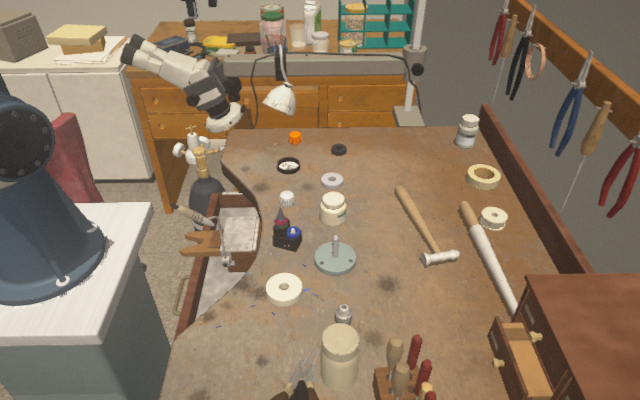

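Top view: rubber wheel (224,169), flange (283,179), felt wheel (429,223), nose cap (314,225), arbor (394,181). Bystanders there are the dish (254,225), jar (339,180), wax block (373,221) and chuck (459,177).

Possible mix-ups:
- **Nose cap:** the orange cap at (199,219) is the look-alike; the white cap at (314,225) is the one.
- **Felt wheel:** side view shows pale rings at (483,177) and (493,217) at the back, but the flat wheel is at (429,223).
- **Rubber wheel:** the black dish at (254,225).
- **Flange:** the arbor foot.

I'll check these choices in a close crop.

```bash
cat > h.py <<'E'
import numpy as np,cv2
from station import cams
def ray(n,u,v):
    m=cams.camera_model(n);E=m["extrinsics"];R,t=E[:3,:3],E[:3,3]
    return -R.T@t, R.T@np.array([(u-m["cx"])/m["fx"],(v-m["cy"])/m["fy"],1])
def onz(n,u,v,z):
    o,d=ray(n,u,v);return o+d*(z-o[2])/d[2]
def proj(n,p):
    m=cams.camera_model(n);E=m["extrinsics"];c=E[:3,:3]@p+E[:3,3]
    return np.array([m["fx"]*c[0]/c[2]+m["cx"],m["fy"]*c[1]/c[2]+m["cy"]])
def snap(n,f=None):
    im=cv2.cvtColor(cams.snapshot(n),cv2.COLOR_RGB2BGR)
    if f: cv2.imwrite(f"pics/{f}.png",im)
    return im
E
python3 - <<'E'
from h import *
t=cv2.imread("pics/top0.png");s=cv2.imread("pics/side0.png")
a=cv2.resize(t[150:250,185:475],None,fx=2.75,fy=2.75,interpolation=cv2.INTER_CUBIC)
b=cv2.resize(s[125:335,230:530],None,fx=1.5,fy=1.5,interpolation=cv2.INTER_CUBIC)
o=np.zeros((600,798,3),np.uint8);o[:275,:797]=a[:275,:797];o[280:280+315,:450]=b
cv2.imwrite("pics/c1.png",o)
for k,u,v,z in[("rub",224,169,.012),("fl",283,179,.012),("felt",429,223,.016),("cap",314,225,.024),("or",199,219,.024),("arb",394,181,.012),("wax",373,221,.05),("jar",339,180,.051),("chuck",459,177,.037),("dish",254,225,.013)]:
    p=onz("top",u,v,z);print(k,p.round(4),np.hypot(*p[:2]).round(3),proj("side",p).round(0))
E
```

```text
rub [0.5398 0.3324 0.012 ] 0.634 [337. 147.]
fl [0.5198 0.2116 0.012 ] 0.561 [331. 178.]
felt [ 0.4313 -0.0838  0.016 ] 0.439 [283. 285.]
cap [0.4259 0.1476 0.024 ] 0.451 [285. 193.]
or [0.4368 0.378  0.024 ] 0.578 [293. 133.]
arb [ 0.5167 -0.0146  0.012 ] 0.517 [334. 255.]
wax [0.4333 0.0324 0.05  ] 0.435 [286. 222.]
jar [0.5133 0.0988 0.051 ] 0.523 [330. 197.]
chuck [ 0.5221 -0.14    0.037 ] 0.541 [341. 304.]
dish [0.4257 0.2691 0.013 ] 0.504 [287. 163.]
```

View pics/c1.png

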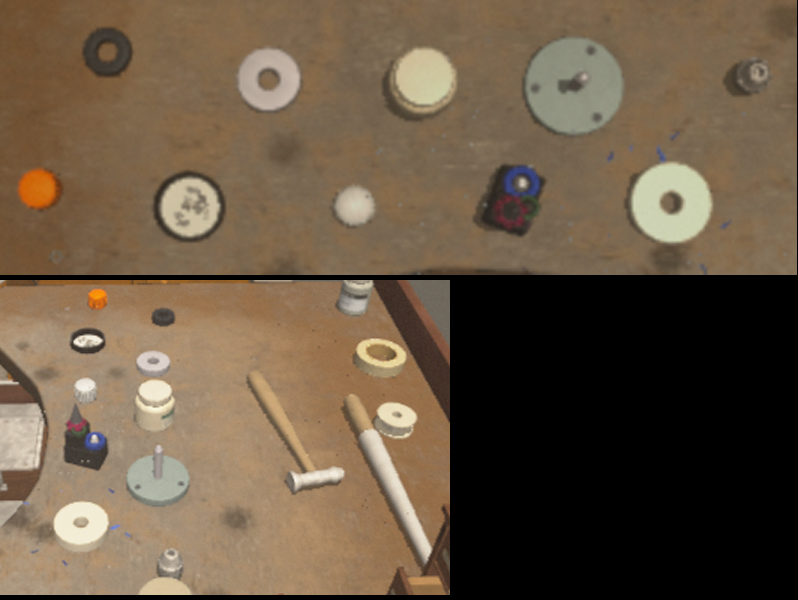

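The crop confirms the choices: dark ring, bright flange, white knurled cap (the orange one is the decoy) and pale felt wheel. Next I'll refine the centres with masks.

```bash
cat >> h.py <<'E'
def blob(im,u,v,r,thr=28):
    """silhouette of what stands out from the wood round (u,v): centre, area, box"""
    x0,y0=int(u-r),int(v-r);c=im[y0:y0+2*r+1,x0:x0+2*r+1]
    c=cv2.resize(c,None,fx=4,fy=4,interpolation=cv2.INTER_CUBIC)
    lab=cv2.cvtColor(c,cv2.COLOR_BGR2LAB).astype(float)
    b=np.median(np.concatenate([lab[:6].reshape(-1,3),lab[-6:].reshape(-1,3),lab[:,:6].reshape(-1,3),lab[:,-6:].reshape(-1,3)]),0)
    m=(np.linalg.norm(lab-b,axis=2)>thr).astype(np.uint8)
    cs,_=cv2.findContours(m,cv2.RETR_EXTERNAL,cv2.CHAIN_APPROX_NONE)
    k=max(cs,key=cv2.contourArea);k=cv2.convexHull(k)
    e=cv2.fitEllipse(k)
    f=lambda p:np.array([(p[0]+.5)/4-.5+x0,(p[1]+.5)/4-.5+y0])
    return f(e[0]),np.array(e[1])/4
E
python3 - <<'E'
from h import *
t=cv2.imread("pics/top0.png");s=cv2.imread("pics/side0.png")
for k,u,v,r,h,d,su,sv,sr in[("rub",224,169,14,.012,36,339,150,13),("fl",283,179,18,.012,48,332,180,18),("felt",429,223,20,.016,60,284,290,26),("cap",314,225,12,.024,28,287,199,12),("foot",394,181,22,.012,74,335,259,27)]:
  for th in(20,30):
    c,ax=blob(t,u,v,r,th);p=onz("top",*c,h/2);
    cs,a2=blob(s,su,sv,sr,th);q=onz("side",*cs,h/2)
    print(k,th,c.round(1),(ax/494*0.98*1000).round(0),p.round(4),'side',cs.round(1),q.round(4))
E
```

```text
rub 20 [223.5 168.7] [36. 37.] [0.5414 0.3347 0.006 ] side [338.3 149.3] [0.5428 0.3332 0.006 ]
rub 30 [223.5 168.7] [35. 36.] [0.5414 0.3345 0.006 ] side [338.3 149.4] [0.5427 0.3328 0.006 ]
fl 20 [282.3 178.2] [45. 46.] [0.5222 0.2136 0.006 ] side [331.7 178.8] [0.5227 0.2183 0.006 ]
fl 30 [282.3 178.3] [45. 45.] [0.5221 0.2135 0.006 ] side [331.7 178.7] [0.5227 0.2185 0.006 ]
felt 20 [428.5 221.6] [57. 70.] [ 0.4345 -0.0845  0.008 ] side [283.7 288.4] [ 0.4314 -0.0837  0.008 ]
felt 30 [428.9 223.2] [58. 59.] [ 0.4312 -0.0853  0.008 ] side [283.6 287.6] [ 0.4312 -0.082   0.008 ]
cap 20 [313.7 224.2] [28. 29.] [0.4279 0.1483 0.012 ] side [286.5 197.5] [0.4283 0.1489 0.012 ]
cap 30 [313.8 224.3] [28. 28.] [0.4278 0.1483 0.012 ] side [286.7 196. ] [0.4287 0.1537 0.012 ]
foot 20 [393.6 180.7] [69. 70.] [ 0.5181 -0.0146  0.006 ] side [334.8 256.3] [ 0.5187 -0.0111  0.006 ]
foot 30 [393.5 180.7] [68. 69.] [ 0.518  -0.0146  0.006 ] side [334.9 256.5] [ 0.5187 -0.0114  0.006 ]
```

Run:
```python
from h import *
print(proj("top",np.array([.518,-.0146,.06])),proj("side",np.array([.518,-.0146,.06])),onz("top",397.4,177.6,.06))
```

```text
[397.60784914 177.24232376] [335.1259756  235.43727767] [ 0.51729912 -0.01419155  0.06      ]
```

Emit:
move_arm(targets=[{"dx":0.6,"dy":-0.74,"rz":0.07},{"dx":0.6,"dy":-0.74,"rz":0.07},{"dx":0.6,"dy":-0.74,"rz":0.07},{"dx":0.6,"dy":-0.74,"rz":0.07},{"dx":0.6,"dy":-0.74,"rz":0.07},{"dx":0.6,"dy":-0.74,"rz":0.07},{"dx":0.6,"dy":-0.74,"rz":0.07},{"dx":0.6,"dy":-0.74,"rz":0.07},{"dx":0.6,"dy":-0.74,"rz":0.07},{"dx":0.6,"dy":-0.74,"rz":0.067}], claw=76, newtons=30)

```text
schema error: expected keys dx, dy, dz, rx, ry, rz
```

Emit:
move_arm(targets=[{"dx":0.7,"dy":-0.9,"dz":-0.5},{"dx":0.7,"dy":-0.9,"dz":-0.5},{"dx":0.7,"dy":-0.9,"dz":-0.5},{"dx":0.7,"dy":-0.9,"dz":-0.5},{"dx":0.7,"dy":-0.9,"dz":-0.5},{"dx":0.7,"dy":-0.9,"dz":-0.5},{"dx":0.7,"dy":-0.9,"dz":-0.5},{"dx":0.7,"dy":-0.7,"dz":-0.5},{"dx":0.4,"dy":-0.4,"dz":-0.5},{}])

```text
schema error: expected keys dx, dy, dz, rx, ry, rz
```

Pin tip agrees with the foot centre. Moves need every key, so I'll resend them in full.

Emit:
move_arm(targets=[{"dx":0.6,"dy":-0.74,"dz":0,"rx":0,"ry":0,"rz":0.07},{"dx":0.6,"dy":-0.74,"dz":0,"rx":0,"ry":0,"rz":0.07},{"dx":0.6,"dy":-0.74,"dz":0,"rx":0,"ry":0,"rz":0.07},{"dx":0.6,"dy":-0.74,"dz":0,"rx":0,"ry":0,"rz":0.07},{"dx":0.6,"dy":-0.74,"dz":0,"rx":0,"ry":0,"rz":0.07},{"dx":0.6,"dy":-0.74,"dz":0,"rx":0,"ry":0,"rz":0.07},{"dx":0.6,"dy":-0.74,"dz":0,"rx":0,"ry":0,"rz":0.07},{"dx":0.6,"dy":-0.74,"dz":0,"rx":0,"ry":0,"rz":0.07},{"dx":0.6,"dy":-0.74,"dz":0,"rx":0,"ry":0,"rz":0.07},{"dx":0.6,"dy":-0.74,"dz":0,"rx":0,"ry":0,"rz":0.067}], claw=76, newtons=30)

```text
t: 1.35
tcp_pos: [0.3725, 0.3982, 0.2309]
tool_rot: [-0.001, 1.0, -0.0, -0.0]
force: [-0.4, 0.4, -0.9]
finger_gap: 0.761
gripper_force: 0.0
```

Emit:
move_arm(targets=[{"dx":0.7,"dy":-0.9,"dz":-0.6,"rx":0,"ry":0,"rz":0},{"dx":0.7,"dy":-0.9,"dz":-0.6,"rx":0,"ry":0,"rz":0},{"dx":0.7,"dy":-0.9,"dz":-0.6,"rx":0,"ry":0,"rz":0},{"dx":0.7,"dy":-0.9,"dz":-0.6,"rx":0,"ry":0,"rz":0},{"dx":0.7,"dy":-0.9,"dz":-0.6,"rx":0,"ry":0,"rz":0},{"dx":0.7,"dy":-0.9,"dz":-0.6,"rx":0,"ry":0,"rz":0},{"dx":0.7,"dy":-0.9,"dz":-0.6,"rx":0,"ry":0,"rz":0},{"dx":0.7,"dy":-0.7,"dz":-0.6,"rx":0,"ry":0,"rz":0},{"dx":0.4,"dy":-0.4,"dz":-0.6,"rx":0,"ry":0,"rz":0},{"dx":0,"dy":0,"dz":0,"rx":0,"ry":0,"rz":0}])

```text
t: 2.6
tcp_pos: [0.5219, 0.2134, 0.0949]
tool_rot: [0.0, 1.0, -0.0, -0.001]
force: [-0.7, 0.7, 0.2]
finger_gap: 0.761
gripper_force: 0.0
```

Emit:
move_arm(targets=[{"dx":0,"dy":0,"dz":-0.6,"rx":0,"ry":0,"rz":0},{"dx":0,"dy":0,"dz":-0.6,"rx":0,"ry":0,"rz":0},{"dx":0,"dy":0,"dz":-0.6,"rx":0,"ry":0,"rz":0},{"dx":0,"dy":0,"dz":-0.6,"rx":0,"ry":0,"rz":0},{"dx":0,"dy":0,"dz":-0.5,"rx":0,"ry":0,"rz":0},{"dx":0,"dy":0,"dz":-0.4,"rx":0,"ry":0,"rz":0},{"dx":0,"dy":0,"dz":-0.3,"rx":0,"ry":0,"rz":0},{"dx":0,"dy":0,"dz":-0.16,"rx":0,"ry":0,"rz":0},{"dx":0,"dy":0,"dz":0,"rx":0,"ry":0,"rz":0},{"dx":0,"dy":0,"dz":0,"rx":0,"ry":0,"rz":0}])

```text
t: 3.85
tcp_pos: [0.5226, 0.2142, 0.0027]
tool_rot: [-0.001, 1.0, 0.0, 0.0]
force: [-0.1, -0.5, 0.1]
finger_gap: 0.76
gripper_force: 0.0
```

Emit:
move_arm(targets=[{"dx":0,"dy":0,"dz":0,"rx":0,"ry":0,"rz":0},{"dx":0,"dy":0,"dz":0,"rx":0,"ry":0,"rz":0},{"dx":0,"dy":0,"dz":0,"rx":0,"ry":0,"rz":0},{"dx":0,"dy":0,"dz":0,"rx":0,"ry":0,"rz":0},{"dx":0,"dy":0,"dz":0,"rx":0,"ry":0,"rz":0},{"dx":0,"dy":0,"dz":0,"rx":0,"ry":0,"rz":0},{"dx":0,"dy":0,"dz":0,"rx":0,"ry":0,"rz":0},{"dx":0,"dy":0,"dz":0,"rx":0,"ry":0,"rz":0},{"dx":0,"dy":0,"dz":0,"rx":0,"ry":0,"rz":0},{"dx":0,"dy":0,"dz":0,"rx":0,"ry":0,"rz":0}], claw=45, newtons=40)

```text
t: 5.1
tcp_pos: [0.5226, 0.2142, 0.0033]
tool_rot: [-0.001, 1.0, 0.0, 0.0]
force: [-0.3, 0.6, 4.5]
finger_gap: 0.534
gripper_force: 40.1
```

Emit:
move_arm(targets=[{"dx":0,"dy":0,"dz":0.3,"rx":0,"ry":0,"rz":0},{"dx":0,"dy":0,"dz":0.5,"rx":0,"ry":0,"rz":0},{"dx":0,"dy":0,"dz":0.6,"rx":0,"ry":0,"rz":0},{"dx":0,"dy":0,"dz":0.6,"rx":0,"ry":0,"rz":0},{"dx":0,"dy":0,"dz":0.6,"rx":0,"ry":0,"rz":0},{"dx":0,"dy":0,"dz":0.6,"rx":0,"ry":0,"rz":0},{"dx":0,"dy":0,"dz":0.4,"rx":0,"ry":0,"rz":0},{"dx":0,"dy":0,"dz":0,"rx":0,"ry":0,"rz":0},{"dx":0,"dy":0,"dz":0,"rx":0,"ry":0,"rz":0},{"dx":0,"dy":0,"dz":0,"rx":0,"ry":0,"rz":0}])

```text
t: 6.35
tcp_pos: [0.5219, 0.214, 0.0917]
tool_rot: [-0.001, 1.0, -0.0, -0.001]
force: [-0.5, 0.3, -0.3]
finger_gap: 0.531
gripper_force: 41.0
```

Run:
```python
from h import *
s=snap("side","s1");t=snap("top","t1")
u,v=proj("side",np.array([.52,.213,.08])).astype(int);print(u,v)
u2,v2=proj("top",np.array([.52,.213,.08])).astype(int);print(u2,v2)
f=lambda i,u,v:cv2.resize(i[v-45:v+45,u-55:u+55],None,fx=3.6,fy=3.6,interpolation=cv2.INTER_CUBIC)
cv2.imwrite("pics/c2.png",np.hstack([f(s,u,v),f(t,u2,v2)]))
```

```text
331 151
279 174
```

View pics/c2.png

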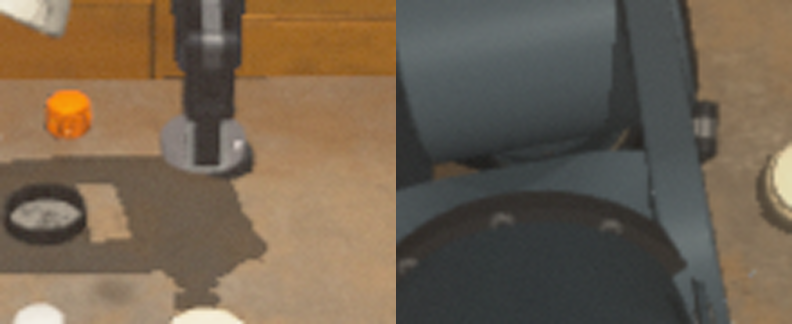

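Side crop: flange hangs level and centred between the pads. Now I'll carry it over the pin.

Emit:
move_arm(targets=[{"dx":-0.16,"dy":-0.94,"dz":0,"rx":0,"ry":0,"rz":0},{"dx":0,"dy":-1,"dz":0,"rx":0,"ry":0,"rz":0},{"dx":0,"dy":-1,"dz":0,"rx":0,"ry":0,"rz":0},{"dx":0,"dy":-1,"dz":0,"rx":0,"ry":0,"rz":0},{"dx":0,"dy":-1,"dz":0,"rx":0,"ry":0,"rz":0},{"dx":0,"dy":-1,"dz":0,"rx":0,"ry":0,"rz":0},{"dx":0,"dy":-1,"dz":0,"rx":0,"ry":0,"rz":0},{"dx":0,"dy":-1,"dz":0,"rx":0,"ry":0,"rz":0},{"dx":0,"dy":-0.8,"dz":0,"rx":0,"ry":0,"rz":0},{"dx":0,"dy":-0.4,"dz":0,"rx":0,"ry":0,"rz":0}])

```text
t: 7.7
tcp_pos: [0.5184, -0.0154, 0.0921]
tool_rot: [0.0, 1.0, 0.0, -0.0]
force: [0.6, 0.3, -0.9]
finger_gap: 0.534
gripper_force: 41.0
```

Emit:
move_arm(targets=[{"dx":0,"dy":0,"dz":0,"rx":0,"ry":0,"rz":0},{"dx":0,"dy":0,"dz":0,"rx":0,"ry":0,"rz":0},{"dx":0,"dy":0,"dz":-0.2,"rx":0,"ry":0,"rz":0},{"dx":0,"dy":0,"dz":-0.2,"rx":0,"ry":0,"rz":0},{"dx":0,"dy":0,"dz":-0.2,"rx":0,"ry":0,"rz":0},{"dx":0,"dy":0,"dz":-0.2,"rx":0,"ry":0,"rz":0},{"dx":0,"dy":0,"dz":-0.1,"rx":0,"ry":0,"rz":0},{"dx":0,"dy":0,"dz":0,"rx":0,"ry":0,"rz":0},{"dx":0,"dy":0,"dz":0,"rx":0,"ry":0,"rz":0},{"dx":0,"dy":0,"dz":0,"rx":0,"ry":0,"rz":0}])

```text
t: 8.95
tcp_pos: [0.5185, -0.0145, 0.07]
tool_rot: [-0.001, 1.0, -0.0, 0.0]
force: [-1.1, 0.6, -1.1]
finger_gap: 0.536
gripper_force: 41.0
```

Run:
```python
from h import *
s=snap("side","s2");t=snap("top","t2")
u,v=proj("side",np.array([.518,-.015,.06])).astype(int);print(u,v)
f=lambda i,u,v:cv2.resize(i[v-50:v+50,u-60:u+60],None,fx=5,fy=5,interpolation=cv2.INTER_CUBIC)
cv2.imwrite("pics/c3.png",f(s,u,v))
```

```text
335 235
```

View pics/c3.png

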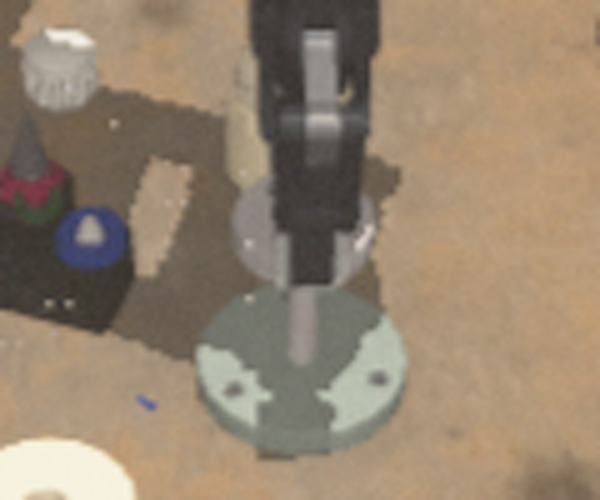

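Flange (centre col 303) sits right over the pin (302). Lowering it.

Emit:
move_arm(targets=[{"dx":0,"dy":0,"dz":-0.2,"rx":0,"ry":0,"rz":0},{"dx":0,"dy":0,"dz":-0.3,"rx":0,"ry":0,"rz":0},{"dx":0,"dy":0,"dz":-0.3,"rx":0,"ry":0,"rz":0},{"dx":0,"dy":0,"dz":-0.3,"rx":0,"ry":0,"rz":0},{"dx":0,"dy":0,"dz":-0.3,"rx":0,"ry":0,"rz":0},{"dx":0,"dy":0,"dz":-0.3,"rx":0,"ry":0,"rz":0},{"dx":0,"dy":0,"dz":-0.3,"rx":0,"ry":0,"rz":0},{"dx":0,"dy":0,"dz":-0.1,"rx":0,"ry":0,"rz":0},{"dx":0,"dy":0,"dz":0,"rx":0,"ry":0,"rz":0},{"dx":0,"dy":0,"dz":0,"rx":0,"ry":0,"rz":0}])

```text
t: 10.3
tcp_pos: [0.5185, -0.0145, 0.0175]
tool_rot: [-0.001, 1.0, -0.0, 0.0]
force: [-0.4, -0.3, 0.3]
finger_gap: 0.536
gripper_force: 41.0
```

Emit:
move_arm(targets=[{"dx":0,"dy":0,"dz":-0.05,"rx":0,"ry":0,"rz":0},{"dx":0,"dy":0,"dz":-0.05,"rx":0,"ry":0,"rz":0},{"dx":0,"dy":0,"dz":0,"rx":0,"ry":0,"rz":0},{"dx":0,"dy":0,"dz":0,"rx":0,"ry":0,"rz":0},{"dx":0,"dy":0,"dz":0,"rx":0,"ry":0,"rz":0},{"dx":0,"dy":0,"dz":0,"rx":0,"ry":0,"rz":0},{"dx":0,"dy":0,"dz":0,"rx":0,"ry":0,"rz":0},{"dx":0,"dy":0,"dz":0,"rx":0,"ry":0,"rz":0},{"dx":0,"dy":0,"dz":0,"rx":0,"ry":0,"rz":0},{"dx":0,"dy":0,"dz":0,"rx":0,"ry":0,"rz":0}])

```text
t: 11.55
tcp_pos: [0.5185, -0.0144, 0.0153]
tool_rot: [-0.001, 1.0, -0.0, 0.0]
force: [-1.3, 0.7, 5.8]
finger_gap: 0.532
gripper_force: 41.7
```

Emit:
move_arm(targets=[{"dx":0,"dy":0,"dz":0,"rx":0,"ry":0,"rz":0},{"dx":0,"dy":0,"dz":0,"rx":0,"ry":0,"rz":0},{"dx":0,"dy":0,"dz":0,"rx":0,"ry":0,"rz":0},{"dx":0,"dy":0,"dz":0,"rx":0,"ry":0,"rz":0},{"dx":0,"dy":0,"dz":0.4,"rx":0,"ry":0,"rz":0},{"dx":0,"dy":0,"dz":0.7,"rx":0,"ry":0,"rz":0},{"dx":0,"dy":0,"dz":0.8,"rx":0,"ry":0,"rz":0},{"dx":0,"dy":0,"dz":0.8,"rx":0,"ry":0,"rz":0},{"dx":0,"dy":0,"dz":0.7,"rx":0,"ry":0,"rz":0},{"dx":0,"dy":0,"dz":0.2,"rx":0,"ry":0,"rz":0}], claw=76)

```text
t: 12.8
tcp_pos: [0.5191, -0.0146, 0.1064]
tool_rot: [-0.001, 1.0, -0.0, 0.001]
force: [-0.1, 0.0, 0.1]
finger_gap: 0.76
gripper_force: 0.0
```

Emit:
move_arm(targets=[{"dx":-0.5,"dy":-0.4,"dz":0,"rx":0,"ry":0,"rz":0},{"dx":-0.5,"dy":-0.4,"dz":0,"rx":0,"ry":0,"rz":0},{"dx":-0.5,"dy":-0.4,"dz":0,"rx":0,"ry":0,"rz":0},{"dx":-0.5,"dy":-0.4,"dz":0,"rx":0,"ry":0,"rz":0},{"dx":-0.5,"dy":-0.4,"dz":0,"rx":0,"ry":0,"rz":0},{"dx":-0.5,"dy":-0.4,"dz":0,"rx":0,"ry":0,"rz":0},{"dx":-0.32,"dy":-0.3,"dz":-0.2,"rx":0,"ry":0,"rz":0},{"dx":-0.2,"dy":-0.12,"dz":-0.4,"rx":0,"ry":0,"rz":0},{"dx":0,"dy":0,"dz":-0.4,"rx":0,"ry":0,"rz":0},{"dx":0,"dy":0,"dz":0,"rx":0,"ry":0,"rz":0}], claw=94)

```text
t: 14.05
tcp_pos: [0.43, -0.0846, 0.0787]
tool_rot: [-0.001, 1.0, 0.0, -0.001]
force: [-0.5, 0.1, 0.4]
finger_gap: 0.937
gripper_force: 0.0
```

Run:
```python
from h import *
s=snap("side","s3");t=snap("top","t3")
c,ax=blob(s,334,248,30,20);print(c,ax)
f=lambda i,u,v:cv2.resize(i[v-50:v+50,u-65:u+65],None,fx=5,fy=5,interpolation=cv2.INTER_CUBIC)
cv2.imwrite("pics/c4.png",f(s,305,270))
```

```text
[334.86420441 256.33139801] [30.34968376 41.07116699]
```

View pics/c4.png

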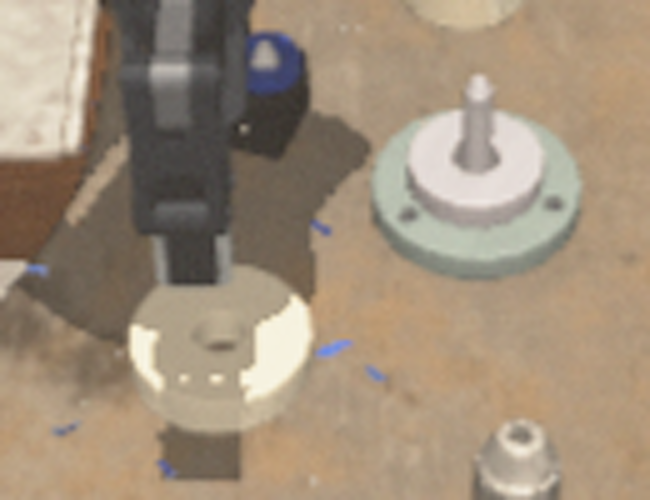

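Flange is seated; the felt wheel (col 284) and finger agree with the expected projection. Descend and grip.

Emit:
move_arm(targets=[{"dx":0.04,"dy":0,"dz":-0.4,"rx":0,"ry":0,"rz":0},{"dx":0,"dy":0,"dz":-0.6,"rx":0,"ry":0,"rz":0},{"dx":0,"dy":0,"dz":-0.6,"rx":0,"ry":0,"rz":0},{"dx":0,"dy":0,"dz":-0.6,"rx":0,"ry":0,"rz":0},{"dx":0,"dy":0,"dz":-0.4,"rx":0,"ry":0,"rz":0},{"dx":0,"dy":0,"dz":-0.3,"rx":0,"ry":0,"rz":0},{"dx":0,"dy":0,"dz":-0.1,"rx":0,"ry":0,"rz":0},{"dx":0,"dy":0,"dz":0,"rx":0,"ry":0,"rz":0},{"dx":0,"dy":0,"dz":0,"rx":0,"ry":0,"rz":0},{"dx":0,"dy":0,"dz":0,"rx":0,"ry":0,"rz":0}])

```text
t: 15.4
tcp_pos: [0.4316, -0.085, 0.0051]
tool_rot: [-0.001, 1.0, -0.0, 0.0]
force: [0.1, 0.0, 0.3]
finger_gap: 0.936
gripper_force: 0.0
```

Emit:
move_arm(targets=[{"dx":0,"dy":0,"dz":0,"rx":0,"ry":0,"rz":0},{"dx":0,"dy":0,"dz":0,"rx":0,"ry":0,"rz":0},{"dx":0,"dy":0,"dz":0,"rx":0,"ry":0,"rz":0},{"dx":0,"dy":0,"dz":0,"rx":0,"ry":0,"rz":0},{"dx":0,"dy":0,"dz":0,"rx":0,"ry":0,"rz":0},{"dx":0,"dy":0,"dz":0,"rx":0,"ry":0,"rz":0},{"dx":0,"dy":0,"dz":0,"rx":0,"ry":0,"rz":0},{"dx":0,"dy":0,"dz":0,"rx":0,"ry":0,"rz":0},{"dx":0,"dy":0,"dz":0,"rx":0,"ry":0,"rz":0},{"dx":0,"dy":0,"dz":0,"rx":0,"ry":0,"rz":0}], claw=58)

```text
t: 16.65
tcp_pos: [0.4315, -0.085, 0.0058]
tool_rot: [-0.001, 1.0, -0.0, 0.001]
force: [-0.1, -1.2, 10.1]
finger_gap: 0.677
gripper_force: 40.4
```

Emit:
move_arm(targets=[{"dx":0,"dy":0,"dz":0.2,"rx":0,"ry":0,"rz":0},{"dx":0,"dy":0,"dz":0.5,"rx":0,"ry":0,"rz":0},{"dx":0,"dy":0,"dz":0.6,"rx":0,"ry":0,"rz":0},{"dx":0,"dy":0,"dz":0.6,"rx":0,"ry":0,"rz":0},{"dx":0,"dy":0,"dz":0.6,"rx":0,"ry":0,"rz":0},{"dx":0,"dy":0,"dz":0.6,"rx":0,"ry":0,"rz":0},{"dx":0,"dy":0,"dz":0.3,"rx":0,"ry":0,"rz":0},{"dx":0,"dy":0,"dz":0,"rx":0,"ry":0,"rz":0},{"dx":0.3,"dy":0.2,"dz":0,"rx":0,"ry":0,"rz":0},{"dx":0.4,"dy":0.2,"dz":0,"rx":0,"ry":0,"rz":0}])

```text
t: 17.9
tcp_pos: [0.4491, -0.0745, 0.0894]
tool_rot: [-0.0, 1.0, 0.0, -0.0]
force: [-0.2, 0.1, -0.5]
finger_gap: 0.676
gripper_force: 42.7
```

Emit:
move_arm(targets=[{"dx":0.6,"dy":0.5,"dz":0,"rx":0,"ry":0,"rz":0},{"dx":0.6,"dy":0.5,"dz":0,"rx":0,"ry":0,"rz":0},{"dx":0.6,"dy":0.5,"dz":0,"rx":0,"ry":0,"rz":0},{"dx":0.5,"dy":0.5,"dz":0,"rx":0,"ry":0,"rz":0},{"dx":0.3,"dy":0.3,"dz":0,"rx":0,"ry":0,"rz":0},{"dx":0.17,"dy":0.12,"dz":0,"rx":0,"ry":0,"rz":0},{"dx":0,"dy":0,"dz":-0.3,"rx":0,"ry":0,"rz":0},{"dx":0,"dy":0,"dz":-0.3,"rx":0,"ry":0,"rz":0},{"dx":0,"dy":0,"dz":0,"rx":0,"ry":0,"rz":0},{"dx":0,"dy":0,"dz":0,"rx":0,"ry":0,"rz":0}])

```text
t: 19.15
tcp_pos: [0.5178, -0.0147, 0.0746]
tool_rot: [-0.0, 1.0, 0.0, -0.0]
force: [0.4, -0.1, -0.6]
finger_gap: 0.673
gripper_force: 42.7
```

Run:
```python
from h import *
s=snap("side","s4")
f=lambda i,u,v:cv2.resize(i[v-55:v+45,u-60:u+60],None,fx=5,fy=5,interpolation=cv2.INTER_CUBIC)
cv2.imwrite("pics/c5.png",f(s,335,235))
```

```text
(no output)
```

View pics/c5.png

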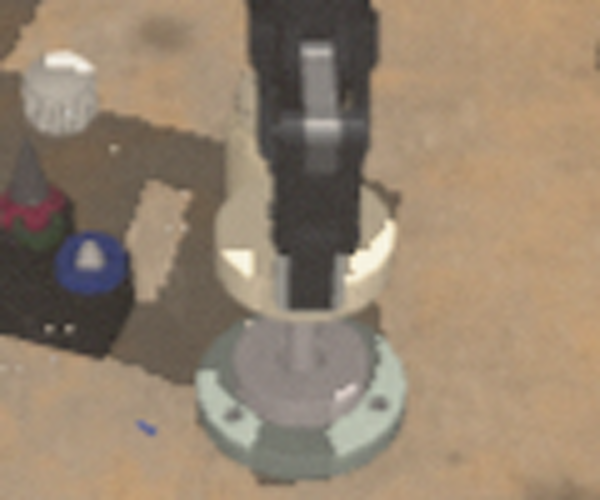

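Felt (centre col ~305) is over the pin (303) and level. Lower.

Emit:
move_arm(targets=[{"dx":0,"dy":0,"dz":-0.2,"rx":0,"ry":0,"rz":0},{"dx":0,"dy":0,"dz":-0.2,"rx":0,"ry":0,"rz":0},{"dx":0,"dy":0,"dz":-0.3,"rx":0,"ry":0,"rz":0},{"dx":0,"dy":0,"dz":-0.3,"rx":0,"ry":0,"rz":0},{"dx":0,"dy":0,"dz":-0.3,"rx":0,"ry":0,"rz":0},{"dx":0,"dy":0,"dz":-0.3,"rx":0,"ry":0,"rz":0},{"dx":0,"dy":0,"dz":-0.1,"rx":0,"ry":0,"rz":0},{"dx":0,"dy":0,"dz":-0.06,"rx":0,"ry":0,"rz":0},{"dx":0,"dy":0,"dz":0,"rx":0,"ry":0,"rz":0},{"dx":0,"dy":0,"dz":0,"rx":0,"ry":0,"rz":0}])

```text
t: 20.45
tcp_pos: [0.5183, -0.0145, 0.031]
tool_rot: [-0.001, 1.0, -0.0, 0.0]
force: [0.4, -0.1, -0.1]
finger_gap: 0.674
gripper_force: 42.7
```

Emit:
move_arm(targets=[{"dx":0,"dy":0,"dz":-0.06,"rx":0,"ry":0,"rz":0},{"dx":0,"dy":0,"dz":0,"rx":0,"ry":0,"rz":0},{"dx":0,"dy":0,"dz":0,"rx":0,"ry":0,"rz":0},{"dx":0,"dy":0,"dz":0,"rx":0,"ry":0,"rz":0},{"dx":0,"dy":0,"dz":0,"rx":0,"ry":0,"rz":0},{"dx":0,"dy":0,"dz":0,"rx":0,"ry":0,"rz":0},{"dx":0,"dy":0,"dz":0,"rx":0,"ry":0,"rz":0},{"dx":0,"dy":0,"dz":0,"rx":0,"ry":0,"rz":0},{"dx":0,"dy":0,"dz":0,"rx":0,"ry":0,"rz":0},{"dx":0,"dy":0,"dz":0,"rx":0,"ry":0,"rz":0}])

```text
t: 21.7
tcp_pos: [0.5184, -0.0145, 0.0299]
tool_rot: [-0.001, 1.0, -0.0, 0.0]
force: [-0.7, 1.4, 5.6]
finger_gap: 0.672
gripper_force: 43.3
```

Emit:
move_arm(targets=[{"dx":0,"dy":0,"dz":0,"rx":0,"ry":0,"rz":0},{"dx":0,"dy":0,"dz":0,"rx":0,"ry":0,"rz":0},{"dx":0,"dy":0,"dz":0,"rx":0,"ry":0,"rz":0},{"dx":0,"dy":0,"dz":0,"rx":0,"ry":0,"rz":0},{"dx":0,"dy":0,"dz":0.4,"rx":0,"ry":0,"rz":0},{"dx":0,"dy":0,"dz":0.7,"rx":0,"ry":0,"rz":0},{"dx":0,"dy":0,"dz":0.8,"rx":0,"ry":0,"rz":0},{"dx":0,"dy":0,"dz":0.8,"rx":0,"ry":0,"rz":0},{"dx":0,"dy":0,"dz":0.3,"rx":0,"ry":0,"rz":0},{"dx":0,"dy":0,"dz":0,"rx":0,"ry":0,"rz":0}], claw=92)

```text
t: 22.95
tcp_pos: [0.5184, -0.0145, 0.1049]
tool_rot: [-0.001, 1.0, -0.0, 0.001]
force: [-0.6, -0.1, -0.1]
finger_gap: 0.925
gripper_force: 0.0
```

Emit:
move_arm(targets=[{"dx":0,"dy":0.6,"dz":0,"rx":0,"ry":0,"rz":0},{"dx":0,"dy":1,"dz":0,"rx":0,"ry":0,"rz":0},{"dx":0,"dy":1,"dz":0,"rx":0,"ry":0,"rz":0},{"dx":0.13,"dy":1,"dz":0,"rx":0,"ry":0,"rz":0},{"dx":0.2,"dy":1,"dz":0,"rx":0,"ry":0,"rz":0},{"dx":0.2,"dy":1,"dz":0,"rx":0,"ry":0,"rz":0},{"dx":0.2,"dy":1,"dz":0,"rx":0,"ry":0,"rz":0},{"dx":0.2,"dy":1,"dz":0,"rx":0,"ry":0,"rz":0},{"dx":0,"dy":1,"dz":0,"rx":0,"ry":0,"rz":0},{"dx":0,"dy":1,"dz":0,"rx":0,"ry":0,"rz":0}], claw=65)

```text
t: 24.2
tcp_pos: [0.5401, 0.2272, 0.1031]
tool_rot: [-0.001, 1.0, -0.0, -0.001]
force: [0.2, -0.6, -0.7]
finger_gap: 0.65
gripper_force: 0.0
```

Emit:
move_arm(targets=[{"dx":0,"dy":1,"dz":0,"rx":0,"ry":0,"rz":0},{"dx":0,"dy":1,"dz":0,"rx":0,"ry":0,"rz":0},{"dx":0,"dy":1,"dz":-0.2,"rx":0,"ry":0,"rz":0},{"dx":0,"dy":0.8,"dz":-0.4,"rx":0,"ry":0,"rz":0},{"dx":0,"dy":0.5,"dz":-0.4,"rx":0,"ry":0,"rz":0},{"dx":0,"dy":0,"dz":-0.4,"rx":0,"ry":0,"rz":0},{"dx":0,"dy":0,"dz":-0.4,"rx":0,"ry":0,"rz":0},{"dx":0,"dy":0,"dz":0,"rx":0,"ry":0,"rz":0},{"dx":0,"dy":0,"dz":0,"rx":0,"ry":0,"rz":0},{"dx":0,"dy":0,"dz":0,"rx":0,"ry":0,"rz":0}])

```text
t: 25.45
tcp_pos: [0.5418, 0.3329, 0.0599]
tool_rot: [-0.0, 1.0, 0.0, 0.0]
force: [0.4, 0.4, 0.3]
finger_gap: 0.651
gripper_force: 0.0
```

Run:
```python
from h import *
s=snap("side","s5")
f=lambda i,u,v:cv2.resize(i[v-50:v+50,u-40:u+40],None,fx=5,fy=5,interpolation=cv2.INTER_CUBIC)
cv2.imwrite("pics/c6.png",np.hstack([f(s,335,235),f(s,338,145)]))
```

```text
(no output)
```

View pics/c6.png

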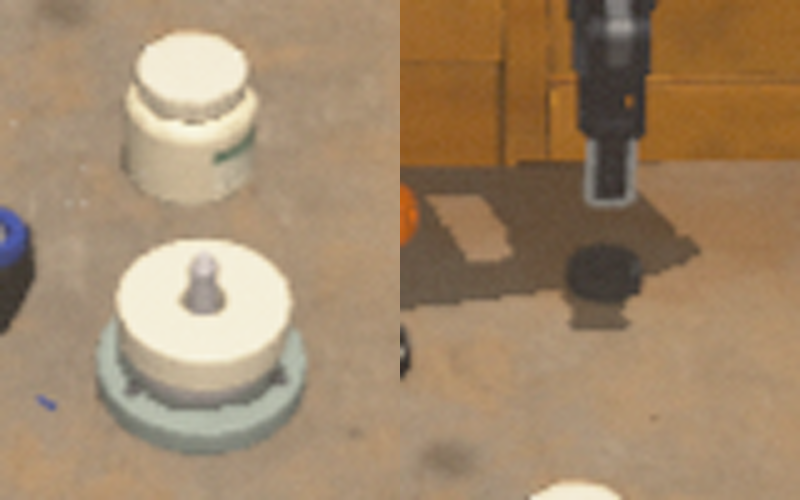

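Felt wheel is seated and centred; the gripper is above the rubber wheel (col ~604 in crop). Descend and grip.

Emit:
move_arm(targets=[{"dx":0,"dy":0.05,"dz":-0.3,"rx":0,"ry":0,"rz":0},{"dx":0,"dy":0,"dz":-0.5,"rx":0,"ry":0,"rz":0},{"dx":0,"dy":0,"dz":-0.5,"rx":0,"ry":0,"rz":0},{"dx":0,"dy":0,"dz":-0.4,"rx":0,"ry":0,"rz":0},{"dx":0,"dy":0,"dz":-0.3,"rx":0,"ry":0,"rz":0},{"dx":0,"dy":0,"dz":-0.2,"rx":0,"ry":0,"rz":0},{"dx":0,"dy":0,"dz":0,"rx":0,"ry":0,"rz":0},{"dx":0,"dy":0,"dz":0,"rx":0,"ry":0,"rz":0},{"dx":0,"dy":0,"dz":0,"rx":0,"ry":0,"rz":0},{"dx":0,"dy":0,"dz":0,"rx":0,"ry":0,"rz":0}])

```text
t: 26.75
tcp_pos: [0.5416, 0.3344, 0.0047]
tool_rot: [-0.001, 1.0, 0.0, 0.0]
force: [-0.3, 0.1, 0.5]
finger_gap: 0.649
gripper_force: 0.0
```

Emit:
move_arm(targets=[{"dx":0,"dy":0,"dz":0,"rx":0,"ry":0,"rz":0},{"dx":0,"dy":0,"dz":0,"rx":0,"ry":0,"rz":0},{"dx":0,"dy":0,"dz":0,"rx":0,"ry":0,"rz":0},{"dx":0,"dy":0,"dz":0,"rx":0,"ry":0,"rz":0},{"dx":0,"dy":0,"dz":0,"rx":0,"ry":0,"rz":0},{"dx":0,"dy":0,"dz":0,"rx":0,"ry":0,"rz":0},{"dx":0,"dy":0,"dz":0,"rx":0,"ry":0,"rz":0},{"dx":0,"dy":0,"dz":0,"rx":0,"ry":0,"rz":0},{"dx":0,"dy":0,"dz":0,"rx":0,"ry":0,"rz":0},{"dx":0,"dy":0,"dz":0,"rx":0,"ry":0,"rz":0}], claw=30)

```text
t: 28.0
tcp_pos: [0.5415, 0.3344, 0.0049]
tool_rot: [-0.001, 1.0, 0.0, 0.0]
force: [-0.9, -0.9, 5.2]
finger_gap: 0.396
gripper_force: 39.5
```

Emit:
move_arm(targets=[{"dx":0,"dy":0,"dz":0.2,"rx":0,"ry":0,"rz":0},{"dx":0,"dy":0,"dz":0.5,"rx":0,"ry":0,"rz":0},{"dx":0,"dy":0,"dz":0.6,"rx":0,"ry":0,"rz":0},{"dx":0,"dy":0,"dz":0.6,"rx":0,"ry":0,"rz":0},{"dx":0,"dy":0,"dz":0.6,"rx":0,"ry":0,"rz":0},{"dx":0,"dy":0,"dz":0.6,"rx":0,"ry":0,"rz":0},{"dx":0,"dy":0,"dz":0.4,"rx":0,"ry":0,"rz":0},{"dx":0,"dy":0,"dz":0.1,"rx":0,"ry":0,"rz":0},{"dx":0,"dy":0,"dz":0,"rx":0,"ry":0,"rz":0},{"dx":0,"dy":0,"dz":0,"rx":0,"ry":0,"rz":0}])

```text
t: 29.25
tcp_pos: [0.5409, 0.3341, 0.0936]
tool_rot: [-0.001, 1.0, -0.0, -0.001]
force: [0.3, -0.2, -1.1]
finger_gap: 0.392
gripper_force: 39.8
```

Emit:
move_arm(targets=[{"dx":-0.12,"dy":-0.6,"dz":0,"rx":0,"ry":0,"rz":0},{"dx":-0.2,"dy":-1,"dz":0,"rx":0,"ry":0,"rz":0},{"dx":-0.2,"dy":-1,"dz":0,"rx":0,"ry":0,"rz":0},{"dx":-0.2,"dy":-1,"dz":0,"rx":0,"ry":0,"rz":0},{"dx":-0.2,"dy":-1,"dz":0,"rx":0,"ry":0,"rz":0},{"dx":0,"dy":-1,"dz":0,"rx":0,"ry":0,"rz":0},{"dx":0,"dy":-1,"dz":0,"rx":0,"ry":0,"rz":0},{"dx":0,"dy":-1,"dz":0,"rx":0,"ry":0,"rz":0},{"dx":0,"dy":-1,"dz":0,"rx":0,"ry":0,"rz":0},{"dx":0,"dy":-1,"dz":0,"rx":0,"ry":0,"rz":0}])

```text
t: 30.5
tcp_pos: [0.5175, 0.0928, 0.0941]
tool_rot: [-0.0, 1.0, -0.0, -0.001]
force: [-0.4, 0.6, -0.5]
finger_gap: 0.392
gripper_force: 39.8
```

Emit:
move_arm(targets=[{"dx":0,"dy":-1,"dz":0,"rx":0,"ry":0,"rz":0},{"dx":0,"dy":-1,"dz":0,"rx":0,"ry":0,"rz":0},{"dx":0,"dy":-1,"dz":0,"rx":0,"ry":0,"rz":0},{"dx":0,"dy":-0.8,"dz":0,"rx":0,"ry":0,"rz":0},{"dx":0,"dy":-0.4,"dz":0,"rx":0,"ry":0,"rz":0},{"dx":0,"dy":-0.15,"dz":-0.2,"rx":0,"ry":0,"rz":0},{"dx":0,"dy":0,"dz":-0.4,"rx":0,"ry":0,"rz":0},{"dx":0,"dy":0,"dz":-0.1,"rx":0,"ry":0,"rz":0},{"dx":0,"dy":0,"dz":0,"rx":0,"ry":0,"rz":0},{"dx":0,"dy":0,"dz":0,"rx":0,"ry":0,"rz":0}])

```text
t: 31.75
tcp_pos: [0.5184, -0.0141, 0.0768]
tool_rot: [-0.001, 1.0, -0.0, 0.0]
force: [-0.4, -0.2, -0.2]
finger_gap: 0.396
gripper_force: 39.8
```

Run:
```python
from h import *
s=snap("side","s6")
f=lambda i,u,v:cv2.resize(i[v-55:v+45,u-60:u+60],None,fx=5,fy=5,interpolation=cv2.INTER_CUBIC)
cv2.imwrite("pics/c7.png",f(s,335,235))
```

```text
(no output)
```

View pics/c7.png

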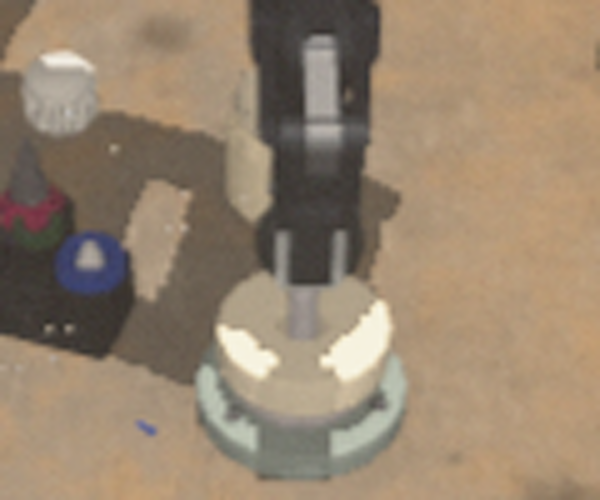

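Rubber centre (~308) is about 1 mm to +x of the pin (303), so I'll correct by 1 mm and lower.

Emit:
move_arm(targets=[{"dx":-0.04,"dy":0,"dz":0,"rx":0,"ry":0,"rz":0},{"dx":0,"dy":0,"dz":-0.2,"rx":0,"ry":0,"rz":0},{"dx":0,"dy":0,"dz":-0.2,"rx":0,"ry":0,"rz":0},{"dx":0,"dy":0,"dz":-0.2,"rx":0,"ry":0,"rz":0},{"dx":0,"dy":0,"dz":-0.2,"rx":0,"ry":0,"rz":0},{"dx":0,"dy":0,"dz":-0.2,"rx":0,"ry":0,"rz":0},{"dx":0,"dy":0,"dz":-0.15,"rx":0,"ry":0,"rz":0},{"dx":0,"dy":0,"dz":-0.05,"rx":0,"ry":0,"rz":0},{"dx":0,"dy":0,"dz":0,"rx":0,"ry":0,"rz":0},{"dx":0,"dy":0,"dz":0,"rx":0,"ry":0,"rz":0}])

```text
t: 33.05
tcp_pos: [0.5175, -0.0144, 0.047]
tool_rot: [-0.001, 1.0, -0.0, 0.0]
force: [1.4, 0.1, -0.8]
finger_gap: 0.393
gripper_force: 39.8
```

Emit:
move_arm(targets=[{"dx":0,"dy":0,"dz":-0.07,"rx":0,"ry":0,"rz":0},{"dx":0,"dy":0,"dz":0,"rx":0,"ry":0,"rz":0},{"dx":0,"dy":0,"dz":0,"rx":0,"ry":0,"rz":0},{"dx":0,"dy":0,"dz":0,"rx":0,"ry":0,"rz":0},{"dx":0,"dy":0,"dz":0,"rx":0,"ry":0,"rz":0},{"dx":0,"dy":0,"dz":0,"rx":0,"ry":0,"rz":0},{"dx":0,"dy":0,"dz":0,"rx":0,"ry":0,"rz":0},{"dx":0,"dy":0,"dz":0,"rx":0,"ry":0,"rz":0},{"dx":0,"dy":0,"dz":0,"rx":0,"ry":0,"rz":0},{"dx":0,"dy":0,"dz":0,"rx":0,"ry":0,"rz":0}])

```text
t: 34.3
tcp_pos: [0.5173, -0.0144, 0.0451]
tool_rot: [-0.001, 1.0, -0.0, -0.0]
force: [0.6, 0.0, 0.5]
finger_gap: 0.395
gripper_force: 39.8
```

Emit:
move_arm(targets=[{"dx":0,"dy":0,"dz":0,"rx":0,"ry":0,"rz":0},{"dx":0,"dy":0,"dz":0,"rx":0,"ry":0,"rz":0},{"dx":0,"dy":0,"dz":0,"rx":0,"ry":0,"rz":0},{"dx":0,"dy":0,"dz":0,"rx":0,"ry":0,"rz":0},{"dx":0,"dy":0,"dz":0.4,"rx":0,"ry":0,"rz":0},{"dx":0,"dy":0,"dz":0.7,"rx":0,"ry":0,"rz":0},{"dx":0,"dy":0,"dz":0.8,"rx":0,"ry":0,"rz":0},{"dx":0,"dy":0,"dz":0.8,"rx":0,"ry":0,"rz":0},{"dx":0,"dy":0,"dz":0.3,"rx":0,"ry":0,"rz":0},{"dx":0,"dy":0,"dz":0,"rx":0,"ry":0,"rz":0}], claw=65)

```text
t: 35.55
tcp_pos: [0.5176, -0.0145, 0.1207]
tool_rot: [-0.001, 1.0, -0.0, 0.001]
force: [-0.3, -0.4, 0.4]
finger_gap: 0.651
gripper_force: 0.0
```

Emit:
move_arm(targets=[{"dx":0,"dy":0.5,"dz":0,"rx":0,"ry":0,"rz":0},{"dx":0,"dy":1,"dz":0,"rx":0,"ry":0,"rz":0},{"dx":-0.3,"dy":1,"dz":0,"rx":0,"ry":0,"rz":0},{"dx":-0.5,"dy":1,"dz":0,"rx":0,"ry":0,"rz":0},{"dx":-0.6,"dy":1,"dz":0,"rx":0,"ry":0,"rz":0},{"dx":-0.6,"dy":1,"dz":0,"rx":0,"ry":0,"rz":0},{"dx":-0.6,"dy":0.6,"dz":0,"rx":0,"ry":0,"rz":0},{"dx":-0.6,"dy":0.3,"dz":-0.4,"rx":0,"ry":0,"rz":0},{"dx":-0.37,"dy":0.1,"dz":-0.8,"rx":0,"ry":0,"rz":0},{"dx":0,"dy":0,"dz":-0.8,"rx":0,"ry":0,"rz":0}])

```text
t: 36.8
tcp_pos: [0.4265, 0.1486, 0.0694]
tool_rot: [-0.001, 1.0, -0.0, -0.001]
force: [-0.3, -0.6, -0.4]
finger_gap: 0.649
gripper_force: 0.0
```

Run:
```python
from h import *
s=snap("side","s7")
f=lambda i,u,v:cv2.resize(i[v-50:v+50,u-40:u+40],None,fx=5,fy=5,interpolation=cv2.INTER_CUBIC)
cv2.imwrite("pics/c8.png",np.hstack([f(s,335,235),f(s,288,185)]))
```

```text
(no output)
```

View pics/c8.png

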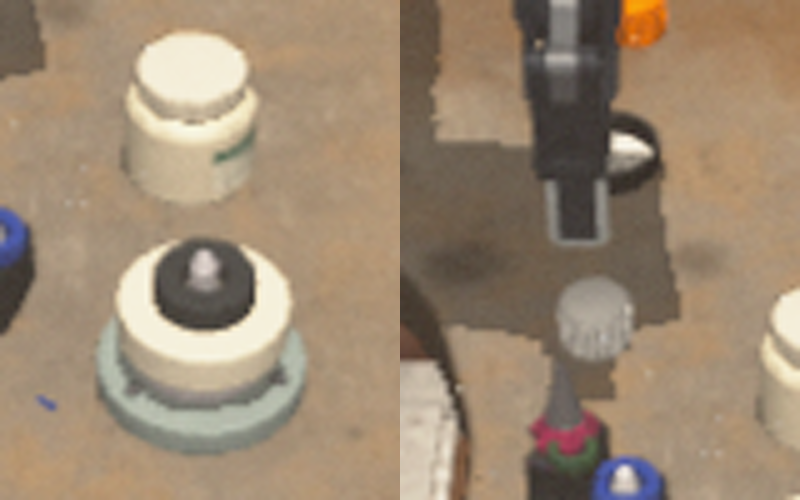

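Rubber wheel is seated. The cap is 1–2 mm to +x of the tool, so I'll correct, descend and grip.

Emit:
move_arm(targets=[{"dx":0.07,"dy":0,"dz":-0.2,"rx":0,"ry":0,"rz":0},{"dx":0,"dy":0,"dz":-0.5,"rx":0,"ry":0,"rz":0},{"dx":0,"dy":0,"dz":-0.5,"rx":0,"ry":0,"rz":0},{"dx":0,"dy":0,"dz":-0.5,"rx":0,"ry":0,"rz":0},{"dx":0,"dy":0,"dz":-0.4,"rx":0,"ry":0,"rz":0},{"dx":0,"dy":0,"dz":-0.1,"rx":0,"ry":0,"rz":0},{"dx":0,"dy":0,"dz":0,"rx":0,"ry":0,"rz":0},{"dx":0,"dy":0,"dz":0,"rx":0,"ry":0,"rz":0},{"dx":0,"dy":0,"dz":0,"rx":0,"ry":0,"rz":0},{"dx":0,"dy":0,"dz":0,"rx":0,"ry":0,"rz":0}])

```text
t: 38.1
tcp_pos: [0.43, 0.1481, 0.0153]
tool_rot: [-0.001, 1.0, 0.0, 0.0]
force: [-0.1, 0.2, -0.0]
finger_gap: 0.648
gripper_force: 0.0
```

Emit:
move_arm(targets=[{"dx":0,"dy":0,"dz":0,"rx":0,"ry":0,"rz":0},{"dx":0,"dy":0,"dz":0,"rx":0,"ry":0,"rz":0},{"dx":0,"dy":0,"dz":0,"rx":0,"ry":0,"rz":0},{"dx":0,"dy":0,"dz":0,"rx":0,"ry":0,"rz":0},{"dx":0,"dy":0,"dz":0,"rx":0,"ry":0,"rz":0},{"dx":0,"dy":0,"dz":0,"rx":0,"ry":0,"rz":0},{"dx":0,"dy":0,"dz":0,"rx":0,"ry":0,"rz":0},{"dx":0,"dy":0,"dz":0,"rx":0,"ry":0,"rz":0},{"dx":0,"dy":0,"dz":0,"rx":0,"ry":0,"rz":0},{"dx":0,"dy":0,"dz":0,"rx":0,"ry":0,"rz":0}], claw=20)

```text
t: 39.35
tcp_pos: [0.4299, 0.1481, 0.0154]
tool_rot: [-0.001, 1.0, 0.0, 0.0]
force: [-2.0, -0.3, 5.3]
finger_gap: 0.294
gripper_force: 39.1
```

Emit:
move_arm(targets=[{"dx":0,"dy":0,"dz":0.2,"rx":0,"ry":0,"rz":0},{"dx":0,"dy":0,"dz":0.5,"rx":0,"ry":0,"rz":0},{"dx":0,"dy":0,"dz":0.6,"rx":0,"ry":0,"rz":0},{"dx":0,"dy":0,"dz":0.6,"rx":0,"ry":0,"rz":0},{"dx":0,"dy":0,"dz":0.6,"rx":0,"ry":0,"rz":0},{"dx":0,"dy":0,"dz":0.6,"rx":0,"ry":0,"rz":0},{"dx":0,"dy":0,"dz":0.6,"rx":0,"ry":0,"rz":0},{"dx":0,"dy":0,"dz":0.4,"rx":0,"ry":0,"rz":0},{"dx":0,"dy":0,"dz":0,"rx":0,"ry":0,"rz":0},{"dx":0,"dy":0,"dz":0,"rx":0,"ry":0,"rz":0}])

```text
t: 40.6
tcp_pos: [0.4295, 0.1481, 0.1174]
tool_rot: [-0.001, 1.0, -0.0, -0.0]
force: [0.5, 0.4, -1.0]
finger_gap: 0.302
gripper_force: 39.3
```

Emit:
move_arm(targets=[{"dx":0.5,"dy":-0.2,"dz":0,"rx":0,"ry":0,"rz":0},{"dx":0.7,"dy":-0.4,"dz":0,"rx":0,"ry":0,"rz":0},{"dx":0.7,"dy":-0.8,"dz":0,"rx":0,"ry":0,"rz":0},{"dx":0.7,"dy":-0.9,"dz":0,"rx":0,"ry":0,"rz":0},{"dx":0.5,"dy":-0.9,"dz":0,"rx":0,"ry":0,"rz":0},{"dx":0.3,"dy":-0.9,"dz":0,"rx":0,"ry":0,"rz":0},{"dx":0.19,"dy":-0.9,"dz":0,"rx":0,"ry":0,"rz":0},{"dx":0,"dy":-0.8,"dz":0,"rx":0,"ry":0,"rz":0},{"dx":0,"dy":-0.5,"dz":0,"rx":0,"ry":0,"rz":0},{"dx":0,"dy":-0.2,"dz":0,"rx":0,"ry":0,"rz":0}])

```text
t: 41.85
tcp_pos: [0.5201, -0.0156, 0.1173]
tool_rot: [0.0, 1.0, 0.0, 0.0]
force: [-0.4, -0.4, -0.8]
finger_gap: 0.297
gripper_force: 39.3
```

Emit:
move_arm(targets=[{"dx":0,"dy":0,"dz":0,"rx":0,"ry":0,"rz":0},{"dx":0,"dy":0,"dz":-0.3,"rx":0,"ry":0,"rz":0},{"dx":0,"dy":0,"dz":-0.4,"rx":0,"ry":0,"rz":0},{"dx":0,"dy":0,"dz":-0.4,"rx":0,"ry":0,"rz":0},{"dx":0,"dy":0,"dz":-0.3,"rx":0,"ry":0,"rz":0},{"dx":0,"dy":0,"dz":0,"rx":0,"ry":0,"rz":0},{"dx":0,"dy":0,"dz":0,"rx":0,"ry":0,"rz":0},{"dx":0,"dy":0,"dz":0,"rx":0,"ry":0,"rz":0},{"dx":0,"dy":0,"dz":0,"rx":0,"ry":0,"rz":0},{"dx":0,"dy":0,"dz":0,"rx":0,"ry":0,"rz":0}])

```text
t: 43.1
tcp_pos: [0.5197, -0.0145, 0.0828]
tool_rot: [-0.001, 1.0, -0.0, 0.0]
force: [0.3, 0.4, -0.0]
finger_gap: 0.296
gripper_force: 39.3
```

Run:
```python
from h import *
s=snap("side","s8")
f=lambda i,u,v:cv2.resize(i[v-60:v+40,u-60:u+60],None,fx=6,fy=6,interpolation=cv2.INTER_CUBIC)
cv2.imwrite("pics/c9.png",f(s,335,235))
```

```text
(no output)
```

View pics/c9.png

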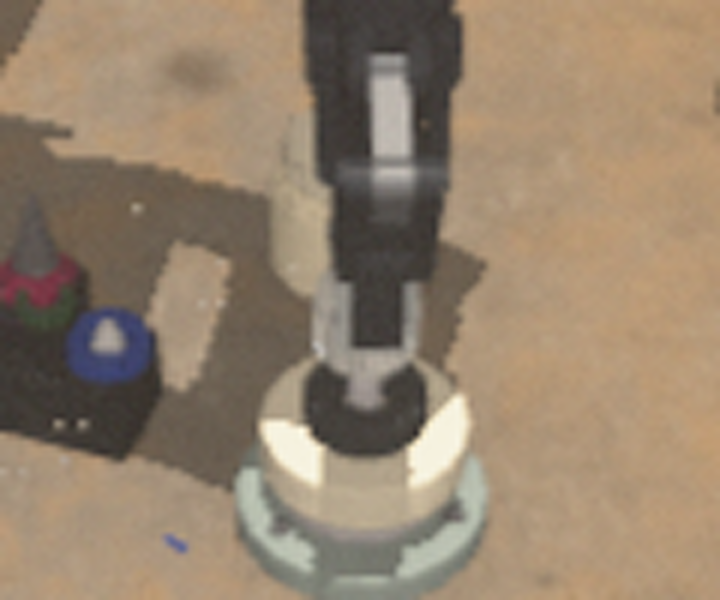

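Cap (368) lies over the pin (365), level. Lower.

Emit:
move_arm(targets=[{"dx":-0.02,"dy":0,"dz":0,"rx":0,"ry":0,"rz":0},{"dx":0,"dy":0,"dz":-0.1,"rx":0,"ry":0,"rz":0},{"dx":0,"dy":0,"dz":-0.1,"rx":0,"ry":0,"rz":0},{"dx":0,"dy":0,"dz":-0.1,"rx":0,"ry":0,"rz":0},{"dx":0,"dy":0,"dz":-0.1,"rx":0,"ry":0,"rz":0},{"dx":0,"dy":0,"dz":-0.1,"rx":0,"ry":0,"rz":0},{"dx":0,"dy":0,"dz":-0.08,"rx":0,"ry":0,"rz":0},{"dx":0,"dy":0,"dz":0,"rx":0,"ry":0,"rz":0},{"dx":0,"dy":0,"dz":0,"rx":0,"ry":0,"rz":0},{"dx":0,"dy":0,"dz":0,"rx":0,"ry":0,"rz":0}])

```text
t: 44.4
tcp_pos: [0.5192, -0.0144, 0.0682]
tool_rot: [-0.001, 1.0, -0.0, 0.0]
force: [-0.1, -0.4, 0.1]
finger_gap: 0.297
gripper_force: 39.3
```

Emit:
move_arm(targets=[{"dx":0,"dy":0,"dz":-0.03,"rx":0,"ry":0,"rz":0},{"dx":0,"dy":0,"dz":0,"rx":0,"ry":0,"rz":0},{"dx":0,"dy":0,"dz":0,"rx":0,"ry":0,"rz":0},{"dx":0,"dy":0,"dz":0,"rx":0,"ry":0,"rz":0},{"dx":0,"dy":0,"dz":0,"rx":0,"ry":0,"rz":0},{"dx":0,"dy":0,"dz":0,"rx":0,"ry":0,"rz":0},{"dx":0,"dy":0,"dz":0,"rx":0,"ry":0,"rz":0},{"dx":0,"dy":0,"dz":0,"rx":0,"ry":0,"rz":0},{"dx":0,"dy":0,"dz":0,"rx":0,"ry":0,"rz":0},{"dx":0,"dy":0,"dz":0,"rx":0,"ry":0,"rz":0}])

```text
t: 45.65
tcp_pos: [0.5192, -0.0144, 0.0674]
tool_rot: [-0.001, 1.0, -0.0, 0.0]
force: [-0.8, -0.1, 4.2]
finger_gap: 0.299
gripper_force: 39.8
```

Emit:
move_arm(targets=[{"dx":0,"dy":0,"dz":0,"rx":0,"ry":0,"rz":0},{"dx":0,"dy":0,"dz":0,"rx":0,"ry":0,"rz":0},{"dx":0,"dy":0,"dz":0,"rx":0,"ry":0,"rz":0},{"dx":0,"dy":0,"dz":0,"rx":0,"ry":0,"rz":0},{"dx":0,"dy":0,"dz":0.4,"rx":0,"ry":0,"rz":0},{"dx":0,"dy":0,"dz":0.7,"rx":0,"ry":0,"rz":0},{"dx":0,"dy":0,"dz":0.8,"rx":0,"ry":0,"rz":0},{"dx":0,"dy":0,"dz":0.8,"rx":0,"ry":0,"rz":0},{"dx":0,"dy":0,"dz":0.8,"rx":0,"ry":0,"rz":0},{"dx":0,"dy":0,"dz":0.8,"rx":0,"ry":0,"rz":0}], claw=65)

```text
t: 46.9
tcp_pos: [0.519, -0.0144, 0.1762]
tool_rot: [-0.001, 1.0, -0.0, 0.0]
force: [-0.2, -0.3, -0.2]
finger_gap: 0.65
gripper_force: 0.0
```

Emit:
move_arm(targets=[{"dx":0,"dy":0.8,"dz":0,"rx":0,"ry":0,"rz":0},{"dx":0,"dy":1,"dz":0,"rx":0,"ry":0,"rz":0},{"dx":0,"dy":1,"dz":0,"rx":0,"ry":0,"rz":0},{"dx":0,"dy":1,"dz":0,"rx":0,"ry":0,"rz":0},{"dx":0,"dy":1,"dz":0,"rx":0,"ry":0,"rz":0},{"dx":0,"dy":1,"dz":0,"rx":0,"ry":0,"rz":0},{"dx":0,"dy":0.6,"dz":0,"rx":0,"ry":0,"rz":0},{"dx":0,"dy":0,"dz":0,"rx":0,"ry":0,"rz":0},{"dx":0,"dy":0,"dz":0,"rx":0,"ry":0,"rz":0},{"dx":0,"dy":0,"dz":0,"rx":0,"ry":0,"rz":0}])

```text
t: 48.15
tcp_pos: [0.5192, 0.1448, 0.1748]
tool_rot: [-0.0, 1.0, -0.0, -0.0]
force: [-0.6, -0.3, 0.5]
finger_gap: 0.65
gripper_force: 0.0
```

Run:
```python
from h import *
s=snap("side","s9")
cv2.imwrite("pics/c10.png",cv2.resize(s[120:330,240:400],None,fx=2.8,fy=2.8,interpolation=cv2.INTER_CUBIC))
```

```text
(no output)
```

View pics/c10.png

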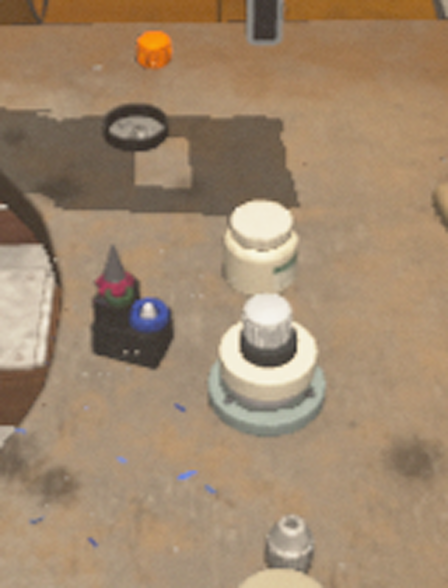

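The stack is complete: cap at (267,322) on rubber, felt and flange, all level and centred. The bystanders haven't moved and the arm is clear.

```bash
python3 -c "
from station import order
print(order.sign_off())"
```

```text
the job is handed in; nothing more can be done
None
```

I built the stack on the arbor in order (flange, felt wheel, rubber wheel, nose cap) and handed it in at about 48 s; the last picture shows it level and centred with the bystanders in place, but sign-off returned no verdict.

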